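# Slide a filter module home into its leaning screening case

### The job

Slide the copper filter module, foot first, into the open mouth of the aluminium case that leans in the bench cradle, then press it fully home so that the stiff connector at the bottom of the case is pushed all the way down; leave it there, let go. The case may sit anywhere along the sideways play of its cradle, so find its mouth by touch or by eye, and do not disturb the solder spool, the screwdriver or the jar of screws.

Things in the scene. Friction and masses are not known exactly. Their poses are not given: they have to be found in the camera images.
- module: The copper-clad filter module, a plain box 56 (its x) x 24 (its y) x 105 mm (its z), about 0.16 kg, standing upright and free on the bench, aluminium panel with two flat ports on top. Origin at the centre of its foot, z up through its top. The foot's edges are chamfered by 2 mm. A half turn about z makes no difference.
- cradle: Fixed steel cradle that holds the case leaning 0.45 rad from vertical, mouth towards the cradle's -x. Origin on the bench, x and y level, z up; base plate x -65 to 85, y -65 to 65 mm, 12 mm high. Low cheeks beside the case (y +-33 to +-41 mm) reach 24 mm up its length; the back rest behind it (+x) reaches 48 mm up. Above these the case's sides are free.
- mid_mouth (a point): Point in the plane of the case's open mouth, at the MIDDLE of the cradle's play (cradle x -17.8, y 0, z 139.0 mm). The aluminium case, 70 x 38 mm (38 along cradle y) and 110 long, is clamped immovably anywhere from -12 to +12 mm of here along cradle y; where is not measured. Its pocket: 58.5 x 26.5 mm (26.5 along y), centred, sharp rim, 98 mm deep. Home, the module sticks out 7 mm.
- mid_under (a point): Point at the middle of the play in the plane of the case's underside (cradle x 30, y 0, z 40 mm); the line from here to mid_mouth, 110 mm, is the direction of the case's axis: cradle (-0.4350, 0, 0.9004).
- connector (a joint): The stiff connector block at the bottom of the case's pocket, moving along the case's axis: 0 m up (its start; a module resting on it sticks 15 mm out of the mouth), 0.008 m fully pressed. It needs about 8 N, more than the module's weight, and stays where it is pushed.
- spool: Bystander: solder spool, 60 mm diameter, 44 mm high, standing on its flange; origin at the centre of its underside.
- driver: Bystander: screwdriver lying on the bench, about 0.2 m long, along its x.
- screws: Bystander: clear jar of screws, 50 mm diameter, 60 mm high; origin at the centre of its underside.

How it is judged:
On the way:
1. The module's foot is at least 25 mm inside the case's mouth, lined up with the case (angle between module's own z axis and vertical between 0.37 and 0.53 rad and angle between the y axis of module and the y axis of cradle, either way round below 0.1 rad and z of module in the frame of cradle below 0.1165 m and x of module in the frame of cradle between -0.0169721 and 0.04 m and y of module in the frame of cradle between -0.017 and 0.017 m), for 0.1 s.
At the end, for the whole second after the job is handed in: The module is in the case, foot down, lined up with it (lean within 0.08 rad, level axis within 0.1 rad), its foot within 6 mm across and about 4 mm in height of the fully home place, the connector is pressed more than 6.2 of its 8 mm, and the module is at rest (angle between module's own z axis and vertical between 0.37 and 0.53 rad and angle between the y axis of module and the y axis of cradle, either way round below 0.1 rad and x of module in the frame of cradle between 0.0187804 and 0.0307804 m and y of module in the frame of cradle between -0.017 and 0.017 m and z of module in the frame of cradle between 0.0458054 and 0.0543054 m and value of joint connector above 0.0062 m and linear speed of module below 0.02 m/s); the robot touches nothing.
It fails at once if The solder spool is pushed more than 30 mm from its place (distance of spool from where it was at the start of the episode above 0.03 m).
It fails at once if The screwdriver is pushed more than 30 mm from its place (distance of driver from where it was at the start of the episode above 0.03 m).
It fails at once if The jar of screws is pushed more than 30 mm from its place (distance of screws from where it was at the start of the episode above 0.03 m).
It also fails if it takes over 56 s, if anything falls off the work surface, if the arm or the gripper's body presses on something with over 40 N, if the wrist force passes 120 N, or if a joint passes its speed limit or range.

### The arm

A 7-joint arm with a two-finger parallel gripper is mounted at the origin on the work surface. World frame = base frame: x ahead of the robot, y to its left, z up, the work surface at z = 0. Lengths are in m, angles in rad, forces in N, time in s.
With the tool pointing down it reaches from about 0.425 to 0.825 m from the base axis. Payload 3.6 kg.
Tool frame: the origin (TCP) lies midway between the tips of the shut fingers; the grasp point (between the pads) lies 19 mm behind it; z points along the fingers, y is the line along which they close (so a half turn about z gives the same grasp; the last joint's range is limited). The gripper opens to 93 mm and grips with 3 to 60 N. Pads are 15 mm wide; open, the fingers measure 128 mm over their backs; the gripper's body (75 mm by 188 mm) begins 65 mm behind the grasp point.
Start: joints at [-1.179, 0.615, -0.013, 1.423, 0.008, 1.103, -0.04], TCP at [0.264, 0.594, 0.183] pointing down, gripper open.
Joint ranges: [-3.12, 3.12], [-0.3, 2.06], [-1.34, 1.32], [0.26, 2.42], [-1.36, 4.5], [0.01, 1.98], [-2.84, 2.84]. Speed limits (rad/s): [2.79, 2.79, 3.14, 3.14, 3.14, 3.14, 3.14].

### API

Orientations are given as a rotation vector (axis times angle).
In Python, from plant import get_obs, snapshot, job_done, search_frame, mark_of gives the robot as it stands.
- The arm moves only by the shell command python3 -m pendant 'ROWS' [FORCE]. ROWS is JSON, a list of rows, each a list of 3 entries, a list of its own where there are three numbers: the shift along the tool's x, y, z in units of 30 mm (1.0 is 30 mm), then the turn, a rotation vector about the tool's x, y, z in units of 6 degrees (1.0 is 6 degrees), then the opening, from 0 (shut) to 1 (fully open). In form: [[[dx, dy, dz], [rx, ry, rz], hand], ...]. A call has 1 to 10 rows; each row is the pose to reach, as a shift and turn from the pose commanded when the call began, along the tool's axes at that moment; what a row does not reach only later rows make up. A row lasts 1/8 s, in which the tool goes at most 62.5 mm and 10.7 degrees, less where a joint would pass 70% of its speed; a pose out of reach is approached as far as the arm can. A call with a gripper value outside its range is refused whole. The fingers move at their own pace and stop on an object; FORCE is the grip in N (left out, the last holds). Time passes only in rows, so rows that repeat a pose let the fingers close. It gives the time, the measured TCP pose, the force, the opening and the grip force at its end, in the units of the state.
- get_obs(): the state, without advancing time (a new reading comes with each control period).
- snapshot(name): name is "side" or "top" or "wrist"; returns a dict with "frame" (400x640x3 uint8, red, green, blue), "fx", "fy", "cx", "cy" (pixels), "R" (3x3) and "t" (3): a world point X has camera coordinates R X + t. Camera axes: x right, y down, z forward; pixel columns grow to the right and rows downward; lengths in m; the calibration is good to about 2 mm. A picture is of the moment at which its call begins. There is no depth.
- job_done(): hands the job in; it is judged then, once.
Trained networks look in the newest picture that a camera, given by its name, has taken for a name from the list of things; names that differ only in an ending like _2 or _b are one class to them, and where a whole thing is asked for, a point or a joint stands for the part that bears it (a point fixed in the world has none). Each returns a list of dicts, best first, with "score" (0 to 1); they miss things now and then, are a little off and sometimes report something else, mostly with a low value. They report only what shows in the picture. A call takes as long as a camera call.
- search_frame(camera, label): "location" ([row, column] in pixels, amid what is visible of it).
- mark_of(camera, label): "location" ([row, column] in pixels: a listed point, or the origin of a listed thing).
The state is a dict: "time_s": time; "joint_pos": joint angles; "joint_vel": joint speeds; "effort": joint torques, N m; "ee_pos": TCP position; "tcp_rot": TCP orientation; "ft_force": force on the tool from outside, world axes, zero at the start; "wrist_torque": the same for the moment, N m; "width": opening from 0.0 (shut) to 1.0 (fully open); "grasp_force": force on a finger pad.
Only numpy, scipy, OpenCV 4.12 (cv2) and the standard library are available. Lean on these libraries where they do the work, as an engineer would, in place of code of your own. Each camera call takes 0.05 s, during which the arm holds its last target. There are 200 camera calls.

## Working session

There is one attempt and no reset: what is moved stays moved. The work goes in short steps, Python scripts to look and compute and a shell command to move; the robot and the scene stay as the last step left them, time stands still between calls to the robot, and variables do not carry over. Pictures are saved under pics/ and viewed, at most 10 in all, crops included, and the job is handed in when it is done.

```bash
mkdir -p pics; ls; cat > h.py <<'E'
import numpy as np, cv2, json
from plant import get_obs, snapshot, job_done, search_frame, mark_of
from scipy.spatial.transform import Rotation as Rn
def px(c,X):
    p=c["R"]@np.asarray(X,float)+c["t"]; return np.array([c["fy"]*p[1]/p[2]+c["cy"],c["fx"]*p[0]/p[2]+c["cx"]])
def ray(c,rc):
    d=np.array([(rc[1]-c["cx"])/c["fx"],(rc[0]-c["cy"])/c["fy"],1.]);R=np.asarray(c["R"]);return -R.T@c["t"],R.T@d
def onz(c,rc,z):
    o,d=ray(c,rc);return o+d*(z-o[2])/d[2]
def save(c,n): cv2.imwrite("pics/"+n,np.ascontiguousarray(c["frame"][:,:,::-1]))
E
python3 - <<'E'
from h import *
for cam in ["side","top","wrist"]:
    c=snapshot(cam); c={k:np.asarray(v) if k in"Rt" else v for k,v in c.items()}; save(c,cam+"0.png")
    print(cam,c["fx"],c["cx"],c["cy"],-c["R"].T@c["t"],c["R"][2])
    if cam!="wrist":
      for l in ["module","cradle","mid_mouth","mid_under","spool","driver","screws"]:
        m=mark_of(cam,l)[:2]; s=search_frame(cam,l)[:1]
        print(l,[(np.round(a["location"],1),round(a["score"],2),onz(c,a["location"],0).round(3)) for a in m],[(np.round(a["location"]),round(a["score"],2)) for a in s])
o=get_obs();print(o)
E
```

```text
pics
side 461.80458823309743 318.20938622226544 200.34133439783523 [0.54411793 0.98814763 0.82681032] [ 0.08131058 -0.81395267 -0.57521269]
module [(array([196.6, 362.6]), 0.83, array([ 0.524, -0.212,  0.   ]))] [(array([184., 365.]), 0.83)]
cradle [(array([279.5, 324.2]), 0.76, array([0.615, 0.16 , 0.   ]))] [(array([284., 320.]), 0.93)]
mid_mouth [(array([267.3, 311.4]), 0.19, array([0.652, 0.119, 0.   ]))] [(array([280., 317.]), 0.94)]
mid_under [(array([270. , 310.6]), 0.96, array([0.653, 0.129, 0.   ]))] [(array([281., 317.]), 0.72)]
spool [(array([237.1, 271.8]), 0.77, array([ 0.775,  0.005, -0.   ]))] [(array([230., 274.]), 0.67)]
driver [(array([346.1, 305.8]), 0.74, array([0.639, 0.362, 0.   ]))] [(array([339., 325.]), 0.95)]
screws [(array([167.7, 345.9]), 0.82, array([ 0.583, -0.384,  0.   ]))] [(array([159., 346.]), 0.7)]
top 371.22349299708793 321.12003839924023 198.334150002807 [5.80977298e-01 1.05154464e-03 1.14673482e+00] [ 0.07968295 -0.0014307  -0.99681923]
module [(array([251. , 380.3]), 0.86, array([ 0.514, -0.185,  0.   ]))] [(array([255., 384.]), 0.84)]
cradle [
[... 879 characters left out ...]
os': array([-1.17950914,  0.61486168, -0.0125757 ,  1.42339738,  0.00808884,
        1.10340379, -0.0404324 ]), 'joint_vel': array([-6.59360424e-05, -1.65041693e-03, -1.21572549e-03,  2.74427287e-05,
       -1.19158039e-03, -5.81221301e-04, -5.93103829e-04]), 'effort': array([ 3.27304506e-04, -4.58805156e+01,  2.08988660e-01, -1.66028863e+01,
       -6.11013011e-02,  1.32511026e-02,  2.63301104e-05]), 'ee_pos': array([0.26370516, 0.5940728 , 0.18306605]), 'tcp_rot': array([-6.51511813e-01, -3.07325758e+00,  2.17668191e-05]), 'ft_force': array([0.20520998, 0.36838261, 0.32211334]), 'wrist_torque': array([ 0.02399836, -0.00466532,  0.03512364]), 'grasp_force': 0.0, 'width': 1.0028314863899246}
```

```bash
python3 - <<'E'
import cv2,numpy as np
t=cv2.imread("pics/top0.png");s=cv2.imread("pics/side0.png")
a=cv2.resize(t[130:300,180:480],(800,453),interpolation=3)
cv2.imwrite("pics/topc.png",a)
b=cv2.resize(s[130:370,230:430],(500,600),interpolation=3)
cv2.imwrite("pics/sidec.png",b)
E
```

```text
(no output)
```

View pics/topc.png

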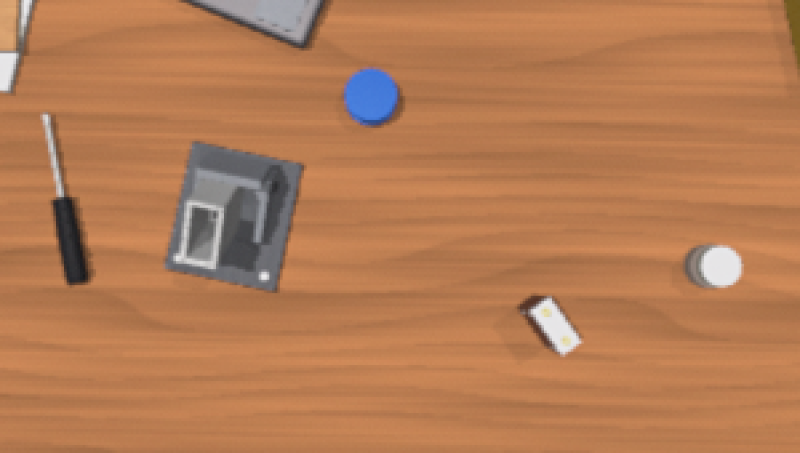

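View pics/sidec.png

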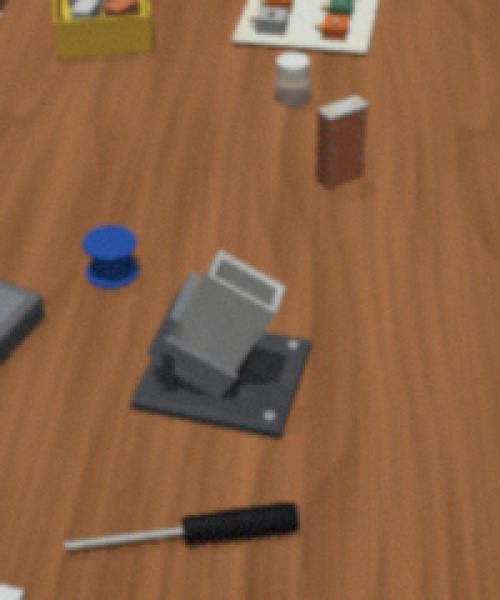

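The top crop shows the cradle plate with corners at about (193,142), (302,163), (276,291) and (166,268), and the case mouth as a light rectangle at about (200,235). The module is at (552,326) with its top panel turned about 35°. The side crop agrees: the mouth faces right, towards -x. Next I fit poses to these corners.

```bash
cat > fit.py <<'E'
from h import *
from scipy.optimize import least_squares
T=snapshot("top");S=snapshot("side")
ct=lambda p:np.array([(p[1]+.5)/2.6667-.5+130,(p[0]+.5)/2.6667-.5+180])
cs=lambda p:np.array([(p[1]+.5)/2.5-.5+130,(p[0]+.5)/2.5-.5+230])
A=0.45;ax=np.array([-.4350,0,.9004]);ux=np.array([.9004,0,.4350])
def W(q,p): return np.r_[q[0],q[1],0]+Rn.from_euler("z",q[2]).apply(p)
P=lambda x,y:(lambda q:W(q,[x,y,.012]))
M=lambda a,b:(lambda q:W(q,np.array([-.0178,q[3],.139])+a*ux+[0,b,0]))
obs=[(T,ct((193,142)),P(.085,.065)),(T,ct((302,163)),P(.085,-.065)),(T,ct((276,291)),P(-.065,-.065)),(T,ct((166,268)),P(-.065,.065)),
(S,cs((310,343)),P(-.065,-.065)),(S,cs((280,435)),P(-.065,.065)),(S,cs((133,406)),P(.085,.065)),
(S,cs((221,251)),M(.035,-.019)),(S,cs((285,289)),M(-.035,-.019)),(S,cs((274,307)),M(-.035,.019)),(S,cs((208,272)),M(.035,.019)),
(T,ct((188,201)),M(.035,.019)),(T,ct((222,207)),M(.035,-.019)),(T,ct((215,268)),M(-.035,-.019)),(T,ct((177,262)),M(-.035,.019))]
f=lambda q:np.concatenate([px(c,g(q))-o for c,o,g in obs])
r=least_squares(f,[.62,.163,-.2,0],loss="soft_l1",x_scale=[.01,.01,.1,.01]);print("cradle",r.x.round(4));print(r.fun.reshape(-1,2).round(1).tolist())
# module
fr=T["frame"].astype(int);m=(fr.min(2)>150);m[:235]=0;m[270:]=0;m[:,:370]=0;m[:,405:]=0
(cx,cy),(w,h),an=cv2.minAreaRect(np.argwhere(m)[:,::-1].astype(np.float32));bx=cv2.boxPoints(((cx,cy),(w+1,h+1),an))
w3=np.array([onz(T,(b[1],b[0]),.105) for b in bx]);print(w3.round(4).tolist(),w3.mean(0).round(4))
e=[w3[1]-w3[0],w3[2]-w3[1]];L=[np.linalg.norm(a) for a in e];print("L",L,"yaw long",np.arctan2(*max(zip(L,e),key=lambda t:t[0])[1][[1,0]]))
E
python3 fit.py
```

```text
cradle [ 0.6201  0.1667 -0.1859  0.0082]
[[0.0, -0.8], [0.6, -0.3], [0.7, -0.7], [0.7, -1.2], [-1.9, -0.4], [-1.6, -0.2], [-2.2, -2.0], [-0.7, -1.1], [-1.4, -0.5], [2.0, 0.1], [1.1, -0.5], [0.2, -0.6], [0.8, 0.5], [1.0, -0.1], [0.5, 0.6]]
[[0.5333, -0.1596, 0.105], [0.5505, -0.1832, 0.105], [0.502, -0.2185, 0.105], [0.4849, -0.195, 0.105]] [ 0.5177 -0.1891  0.105 ]
L [np.float64(0.02917914007979248), np.float64(0.06003940651470098)] yaw long -2.511517906854824
```

```bash
cat >> h.py <<'E'
def state():
    o=get_obs();return np.array(o["ee_pos"]),Rn.from_rotvec(o["tcp_rot"]),o
def rows(p,R,frac=1.0):
    a,A,_=state();d=A.inv().apply(np.asarray(p)-a)/.03;w=(A.inv()*R).as_rotvec()/np.radians(6)
    print("shift",d.round(3).tolist(),"turn",w.round(3).tolist())
def tool(z,yaw_y):
    z=np.asarray(z,float)/np.linalg.norm(z);y=np.array([np.cos(yaw_y),np.sin(yaw_y),0]);y-=z*(y@z);y/=np.linalg.norm(y)
    return Rn.from_matrix(np.c_[np.cross(y,z),y,z])
E
python3 - <<'E'
from h import *
rows([.518,-.189,.25],tool([0,0,-1],.630-np.pi/2))
E
```

```text
shift [-18.338, -20.418, -2.232] turn [-0.001, -0.0, 19.994]
```

```bash
python3 -m pendant '[[[0,0,-2.2],[0,0,1],1],[[-3,-3.4,-2.2],[0,0,3],1],[[-5,-5.5,-2.2],[0,0,5],1],[[-7,-7.5,-2.2],[0,0,7],1],[[-8.5,-9.5,-2.2],[0,0,9],1],[[-10.2,-11.4,-2.2],[0,0,11],1],[[-12,-13.3,-2.2],[0,0,12.7],1],[[-13.5,-15,-2.2],[0,0,14.4],1],[[-15,-16.7,-2.2],[0,0,16],1],[[-16.5,-18.4,-2.2],[0,0,17.7],1]]'
python3 - <<'E'
from h import *
rows([.518,-.189,.25],tool([0,0,-1],.630-np.pi/2))
E
```

```text
time_s: 2.9
ee_pos: [0.4383, 0.0576, 0.2495]
tcp_rot: [-2.811, -1.403, -0.003]
ft_force: [1.5, 0.2, -0.6]
width: 1.004
grasp_force: 0.0
shift [-4.971, 7.064, -0.021] turn [0.004, -0.016, 2.827]
```

```bash
python3 -m pendant '[[[-1.3,1.7,0],[0,0,1],1],[[-2.6,3.5,0],[0,0,2],1],[[-3.8,5.3,0],[0,0,2.6],1],[[-4.8,6.8,0],[0,0,2.6],1],[[-4.8,6.8,0],[0,0,2.6],1],[[-4.8,6.8,0],[0,0,2.6],1]]'
python3 - <<'E'
from h import *
rows([.518,-.189,.25],tool([0,0,-1],.630-np.pi/2))
c=snapshot("wrist");save(c,"w1.png")
print([(a["location"],a["score"]) for a in mark_of("wrist","module")], px(c,[.518,-.189,.105]))
q=Rn.from_euler("z",.63)
print([px(c,q.apply([x,y,.105])+[.518,-.189,0]).round().tolist() for x,y in [(.028,.012),(.028,-.012),(-.028,-.012),(-.028,.012)]])
E
```

```text
time_s: 3.65
ee_pos: [0.5154, -0.1772, 0.2486]
tcp_rot: [-2.971, -1.017, 0.0]
ft_force: [0.1, 0.5, 0.4]
width: 0.999
grasp_force: 0.0
shift [-0.172, 0.364, -0.046] turn [-0.013, -0.002, 0.283]
[([168.6, 322.2], 0.79)] [184.09888203 325.66178227]
[[158.0, 315.0], [158.0, 338.0], [209.0, 336.0], [209.0, 314.0]]
```

View pics/w1.png

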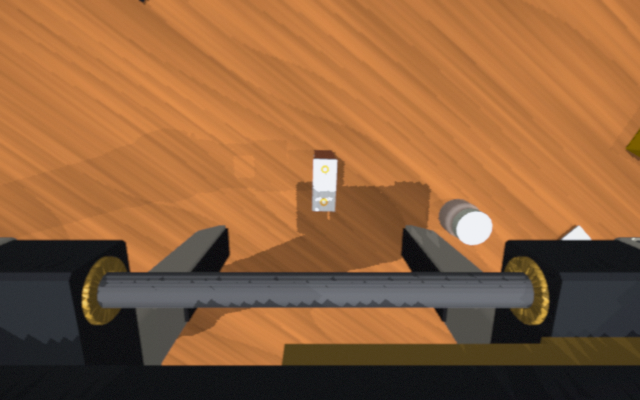

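The wrist view shows the module top spanning columns 313–338 and rows 158–212. This matches the prediction within about 2 px, so I descend and grasp.

```bash
python3 -m pendant '[[[-0.17,0.36,0],[0,0,0.28],1],[[-0.17,0.36,1.9],[0,0,0.28],1],[[-0.17,0.36,3.8],[0,0,0.28],1],[[-0.17,0.36,5.3],[0,0,0.28],1],[[-0.17,0.36,5.78],[0,0,0.28],1],[[-0.17,0.36,5.78],[0,0,0.28],1],[[-0.17,0.36,5.78],[0,0,0.28],0],[[-0.17,0.36,5.78],[0,0,0.28],0],[[-0.17,0.36,5.78],[0,0,0.28],0],[[-0.17,0.36,5.78],[0,0,0.28],0]]' 40
python3 -m pendant '[[[0,0,0],[0,0,0],0],[[0,0,0],[0,0,0],0],[[0,0,0],[0,0,0],0]]'
```

```text
time_s: 5.0
ee_pos: [0.5183, -0.1897, 0.076]
tcp_rot: [2.987, 0.973, 0.001]
ft_force: [-0.1, 0.1, -0.5]
width: 0.616
grasp_force: 0.0
time_s: 5.38
ee_pos: [0.5181, -0.1897, 0.0755]
tcp_rot: [-2.987, -0.973, 0.0]
ft_force: [0.2, 0.2, -0.1]
width: 0.297
grasp_force: 0.0
```

```bash
python3 -m pendant '[[[0,0,0],[0,0,0],0],[[0,0,0],[0,0,0],0],[[0,0,0],[0,0,0],0]]'
python3 -m pendant '[[[0,0,-1.5],[0,0,0],0],[[0,0,-3],[0,0,0],0],[[0,0,-4.5],[0,0,0],0],[[0,0,-6],[0,0,0],0],[[0,0,-6],[0,0,0],0]]'
```

```text
time_s: 5.75
ee_pos: [0.5181, -0.1897, 0.0755]
tcp_rot: [-2.987, -0.973, 0.0]
ft_force: [0.2, 0.0, 0.5]
width: 0.013
grasp_force: 0.0
time_s: 6.38
ee_pos: [0.5199, -0.1913, 0.2593]
tcp_rot: [2.982, 0.971, 0.01]
ft_force: [0.1, -0.2, -0.5]
width: 0.004
grasp_force: 0.0
```

```bash
python3 - <<'E'
from h import *
c=snapshot("wrist");save(c,"w2.png")
S=snapshot("side")
cv2.imwrite("pics/s2.png",cv2.resize(np.ascontiguousarray(S["frame"][60:260,250:450,::-1]),(600,600),interpolation=3))
T=snapshot("top")
print([(a["location"],a["score"]) for a in mark_of("top","module")])
print([(a["location"],a["score"]) for a in mark_of("side","module")], px(S,[.518,-.189,0]),px(S,[.518,-.189,.105]))
E
```

```text
[([253.3, 381.6], 0.63)]
[([200.2, 364.8], 0.58)] [200.81660366 364.35363822] [171.91567227 365.86089203]
```

View pics/s2.png

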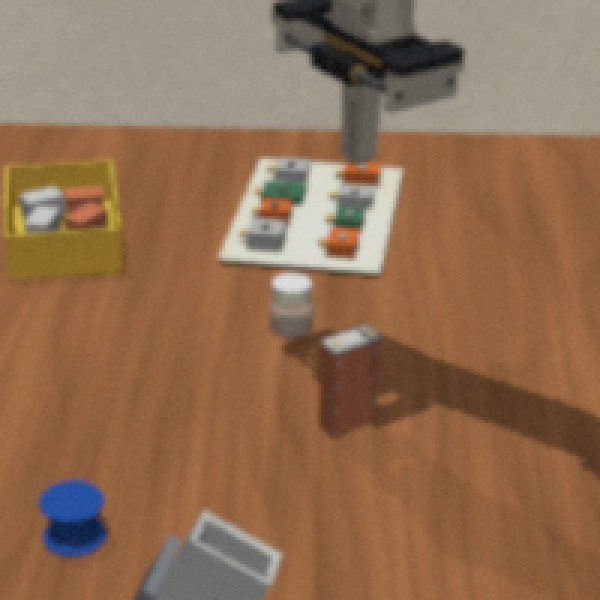

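```bash
python3 - <<'E'
from h import *
p,R,o=state();S=snapshot("side");T=snapshot("top");w=snapshot("wrist")
print(p,px(S,p),px(T,p),px(w,p),R.as_matrix().round(3).tolist())
a=cv2.resize(np.ascontiguousarray(T["frame"][190:320,320:460,::-1]),(560,520),interpolation=3)
cv2.imwrite("pics/c3.png",np.hstack([a, cv2.resize(np.ascontiguousarray(S["frame"][70:200,330:390,::-1]),(240,520),interpolation=3)]))
E
```

```text
[ 0.51727364 -0.18902464  0.25403307] [126.23474519 368.5056046 ] [256.0878576  399.38232735] [220.82395567 314.73751567] [[0.808, 0.589, -0.003], [0.589, -0.808, 0.001], [-0.002, -0.003, -1.0]]
```

View pics/c3.png

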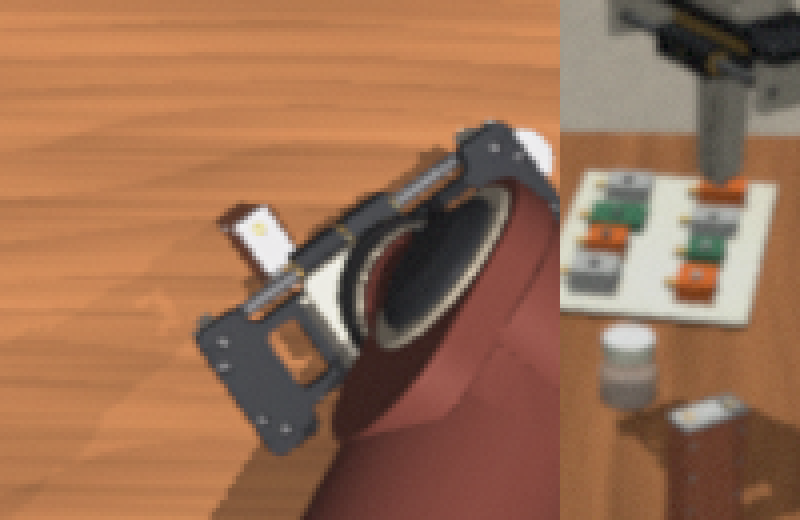

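View pics/w2.png

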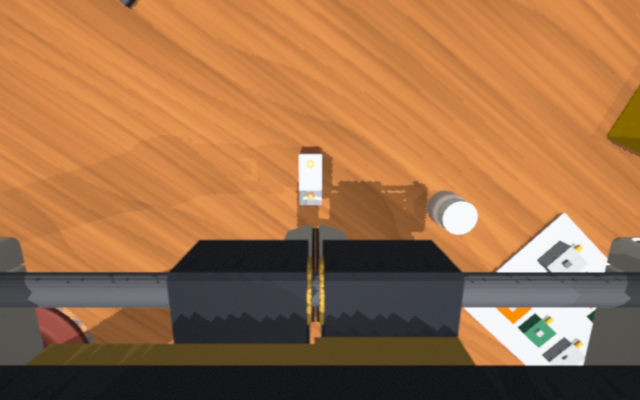

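The fingers closed in empty air. The module still stands where it was, with its top panel at (310,180) in the wrist view. The fingertip shows at about (116,370) in the side view, about 10 px above where the reported TCP projects. I triangulate the real tip.

```bash
python3 - <<'E'
from h import *
p,R,o=state();S=snapshot("side");w=snapshot("wrist");T=snapshot("top")
def tri(l):
    A=np.zeros((3,3));b=np.zeros(3)
    for c,rc in l:
        q,d=ray(c,rc);d/=np.linalg.norm(d);P=np.eye(3)-np.outer(d,d);A+=P;b+=P@q
    return np.linalg.solve(A,b)
x=tri([(S,(116,370.5)),(w,(230,315))]);print(x,x-p,px(S,x),px(w,x))
print("cam in tool",R.inv().apply(-np.asarray(w["R"]).T@w["t"]-p),(R.inv().as_matrix()@np.asarray(w["R"]).T).round(3).tolist())
for dz in (0,.03,.04,.065,.09):
  print(dz,[px(w,p+R.apply([a,0,-dz])).round(1).tolist() for a in(-.01,0,.01)],px(S,p+R.apply([0,0,-dz])).round(1))
for off in ((-.094,-.0375),(.094,-.0375),(-.094,.0375),(.094,.0375)):
  print(px(T,p+R.apply([off[1],off[0],-.084]))*4-[760,1280])
x=tri([(w,(180,310.5)),(T,mark_of("top","module")[0]["location"])]);print(x)
print(o["joint_pos"])
E
```

```text
[ 0.51709756 -0.18756893  0.28428155] [-0.00053957  0.00183138  0.02978934] [116.43572456 369.09692154] [236.33657483 311.66643165]
cam in tool [ 6.56808387e-02  1.94847894e-04 -2.02325829e-01] [[-0.001, -0.971, -0.238], [1.0, -0.001, -0.001], [0.001, -0.238, 0.971]]
0 [[235.4, 315.0], [220.8, 315.0], [205.9, 315.0]] [126.  368.4]
0.03 [[254.1, 315.0], [237.5, 315.0], [220.4, 315.0]] [116.1 368.9]
0.04 [[261.8, 315.0], [244.3, 315.0], [226.3, 314.9]] [112.7 369. ]
0.065 [[285.1, 314.9], [265.1, 314.9], [244.5, 314.9]] [104.1 369.5]
0.09 [[317.4, 314.9], [294.1, 314.8], [270.0, 314.8]] [ 95.3 369.9]
[435.39745042 251.41571055]
[231.2438041  532.66195788]
[319.32242604 169.58711304]
[117.74335323 450.08372796]
[ 0.50172799 -0.18880964  0.01177596]
[-0.13155724  0.46081976  0.68851631  1.61481224 -0.30983452  1.18034628
 -0.31535043]
```

Both views put the real fingertips about 33 mm short of the reported TCP, along the tool axis. That explains the miss, so I grasp 30 mm lower by the reported height.

```bash
python3 -c "
from h import *
rows([.518,-.189,.045],tool([0,0,-1],.630-np.pi/2))"
python3 -m pendant '[[[0,0,0],[0,0,0],1],[[0,0,0],[0,0,0],1],[[0,0,0],[0,0,0],1],[[0,0,0],[0,0,0],1],[[0,0,0.5],[0,0,0],1],[[0,0,1],[0,0,0],1],[[0,0,1.5],[0,0,0],1]]'
```

```text
shift [0.018, -0.016, 7.008] turn [-0.003, 0.005, -0.001]
time_s: 7.85
ee_pos: [0.5176, -0.1894, 0.2089]
tcp_rot: [-2.986, -0.973, 0.002]
ft_force: [0.2, 0.4, -0.7]
width: 0.71
grasp_force: 0.0
```

```bash
python3 -m pendant '[[[0,0,0],[0,0,0],1],[[0,0,0],[0,0,0],1],[[0,0,1.8],[0,0,0],1],[[0,0,3.6],[0,0,0],1],[[0,0,5],[0,0,0],1],[[0,0,5.5],[0,0,0],1],[[0,0,5.5],[0,0,0],1],[[0,0,5.5],[0,0,0],1],[[0,0,5.5],[0,0,0],0],[[0,0,5.5],[0,0,0],0]]' 40
python3 -m pendant '[[[0,0,0],[0,0,0],0],[[0,0,0],[0,0,0],0],[[0,0,0],[0,0,0],0],[[0,0,0],[0,0,0],0],[[0,0,0],[0,0,0],0],[[0,0,0],[0,0,0],0]]'
```

```text
time_s: 9.1
ee_pos: [0.5187, -0.1899, 0.0465]
tcp_rot: [2.986, 0.973, 0.003]
ft_force: [0.3, 0.1, -0.1]
width: 0.832
grasp_force: 0.0
time_s: 9.85
ee_pos: [0.518, -0.1896, 0.0455]
tcp_rot: [-2.987, -0.973, 0.0]
ft_force: [0.3, -0.1, -0.4]
width: 0.254
grasp_force: 39.9
```

```bash
python3 -m pendant '[[[0,0,-1.8],[0,0,0],0],[[0,0,-3.6],[0,0,0],0],[[0,0,-5.4],[0,0,0],0],[[0,0,-7],[0,0,0],0],[[0,0,-7],[0,0,0],0]]'
cat >> h.py <<'E'
C=Rn.from_euler("z",-.1859); C0=np.array([.6201,.1667,0]); AX=C.apply([-.435,0,.9004]); 
TT=tool(-AX,-.1859-np.pi/2)
def footpose(h,s=.008,dx=0,L=.0455,a=0):  # foot at height h above mouth plane along axis; a: shift along case x
    return C0+C.apply([-.0178,s,.139])+AX*(h+L)+C.apply([.9004,0,.435])*a
E
python3 - <<'E'
from h import *
print(state()[2]["grasp_force"],state()[2]["width"],TT.as_matrix().round(3).tolist());
rows(footpose(.06),TT); print(footpose(.06)); print(footpose(.02))
E
```

```text
time_s: 10.48
ee_pos: [0.5199, -0.1912, 0.2591]
tcp_rot: [2.982, 0.971, 0.01]
ft_force: [-0.6, -0.3, -2.2]
width: 0.255
grasp_force: 39.9
39.92341339588165 0.2546460339975302 [[0.885, -0.185, 0.428], [-0.166, -0.983, -0.08], [0.435, 0.0, -0.9]]
shift [8.463, -9.408, 0.813] turn [-1.709, 3.988, 7.662]
[0.55898355 0.18633452 0.2339922 ]
[0.57608375 0.18311846 0.1979762 ]
```

```bash
python3 -m pendant '[[[1,-1.2,-1],[-0.2,0.5,1],0],[[2.2,-2.5,-1],[-0.4,1,2],0],[[3.4,-3.8,-1],[-0.7,1.6,3],0],[[4.6,-5.1,-1],[-0.9,2.2,4.2],0],[[5.8,-6.4,-0.8],[-1.2,2.8,5.3],0],[[7,-7.8,0],[-1.4,3.3,6.4],0],[[8,-8.9,0.4],[-1.6,3.8,7.3],0],[[8.46,-9.4,0.8],[-1.7,4,7.66],0],[[8.46,-9.4,0.8],[-1.7,4,7.66],0],[[8.46,-9.4,0.8],[-1.7,4,7.66],0]]'
python3 - <<'E'
from h import *
print(state()[2]["joint_pos"])
rows(footpose(.06),TT)
c=snapshot("wrist");S=snapshot("side");T=snapshot("top")
a=cv2.resize(np.ascontiguousarray(S["frame"][180:340,250:390,::-1]),(525,600),interpolation=3)
b=cv2.resize(np.ascontiguousarray(T["frame"][160:260,220:300,::-1]),(275,344),interpolation=3)
z=np.zeros((600,800,3),np.uint8);z[:,:525]=a;z[:344,525:]=b;cv2.imwrite("pics/s4.png",z);save(c,"w4.png")
P,R,_=state()
for x,y in [(.028,.012),(.028,-.012),(-.028,-.012),(-.028,.012)]:
  for zz in (.0455,-.0595): 
    q=P+R.apply([x,y,zz]); print(x,y,zz,px(S,q).round(1),px(c,q).round(1))
for x,y in [(.035,.019),(.035,-.019),(-.035,-.019),(-.035,.019)]:
    q=C0+C.apply(np.array([-.0178,.008,.139])+x*np.array([.9004,0,.435])+[0,y,0]);print("mouth",x,y,px(S,q).round(1),px(c,q).round(1),px(T,q).round(1))
E
```

```text
time_s: 11.72
ee_pos: [0.5568, 0.1854, 0.2313]
tcp_rot: [3.013, -0.284, 0.677]
ft_force: [0.7, -1.2, -2.0]
width: 0.257
grasp_force: 39.9
[-1.2124251   0.44440399  0.98945846  1.94361826 -0.28363879  0.56166276
 -1.89141099]
shift [0.098, -0.045, -0.052] turn [-0.003, 0.078, -0.02]
0.028 0.012 0.0455 [216.2 330.5] [165.8 331.1]
0.028 0.012 -0.0595 [183.3 351.3] [200.8 342.5]
0.028 -0.012 0.0455 [222.5 327.7] [165.8 299.4]
0.028 -0.012 -0.0595 [189.4 348.8] [200.8 288.7]
-0.028 -0.012 0.0455 [234.8 350. ] [235.4 300.1]
-0.028 -0.012 -0.0595 [202.6 372.5] [311.9 290.8]
-0.028 0.012 0.0455 [228.2 352.3] [235.5 330.2]
-0.028 0.012 -0.0595 [196.2 374.6] [312. 340.]
mouth 0.035 0.019 [239.5 312.4] [146.1 293.3] [205.3 249.6]
mouth 0.035 -0.019 [229.4 317. ] [146.  334.4] [208.1 263.5]
mouth -0.035 -0.019 [243.9 343.2] [218.2 333.6] [231.2 260.3]
mouth -0.035 0.019 [254.4 339.4] [218.3 294.7] [228.4 246.8]
```

View pics/s4.png

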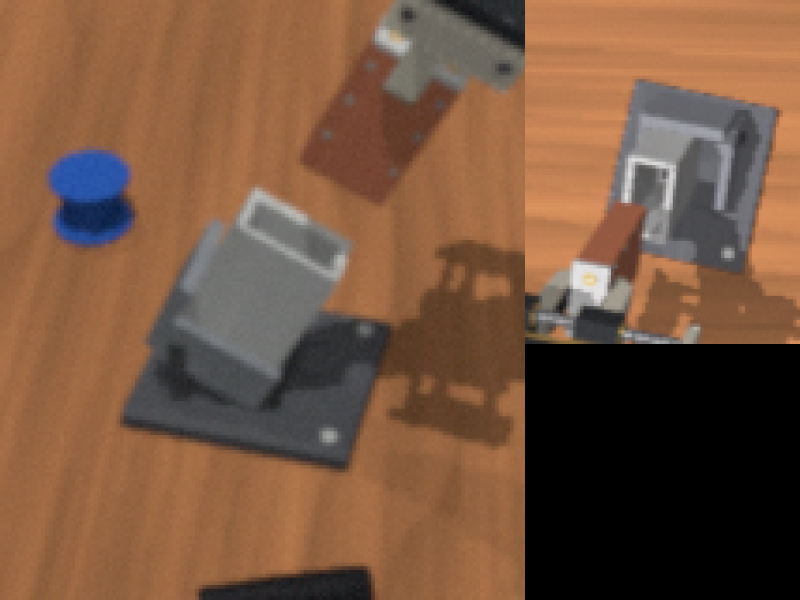

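View pics/w4.png

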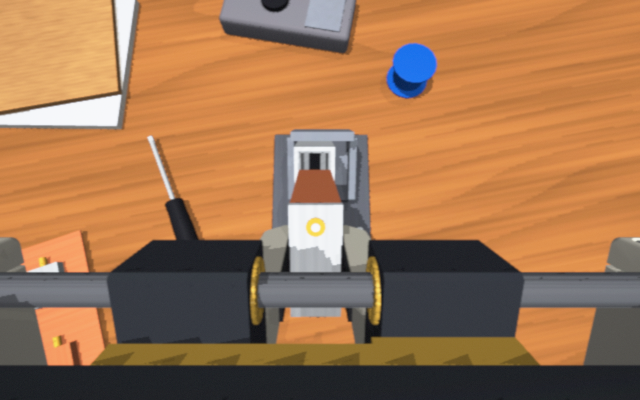

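The side view shows the foot corners at (330,223) and (351,234), matching prediction within 3 px, so the module is held as modelled. The wrist view shows the mouth rim at columns 294–335 and the foot edge at 301–331, row 170. I measure both edges more precisely from the wrist view profiles.

```bash
python3 - <<'E'
import cv2,numpy as np
f=cv2.imread("pics/w4.png")
print("mouth gray rows153-163");print(f[153:164,286:344].mean((0,2)).round().astype(int).tolist())
print("foot R-B rows172-176");print((f[172:177,286:344,2].astype(int)-f[172:177,286:344,0]).mean(0).round().astype(int).tolist())
print("col 314 rows 138-180",f[138:180,308:322].mean((1,2)).round().astype(int).tolist())
print("col 297", f[138:240,295:300].mean((1,2)).round().astype(int).tolist())
E
```

```text
mouth gray rows153-163
[114, 143, 169, 174, 174, 173, 177, 201, 231, 243, 244, 239, 223, 193, 154, 110, 98, 118, 149, 170, 174, 169, 145, 97, 51, 35, 35, 35, 36, 36, 35, 36, 38, 67, 121, 159, 170, 171, 166, 141, 105, 113, 164, 205, 226, 239, 244, 242, 224, 166, 123, 115, 115, 120, 127, 136, 145, 153]
foot R-B rows172-176
[-14, -17, -19, -20, -21, -21, -20, -18, -9, -5, 0, 24, 64, 93, 99, 100, 99, 99, 99, 99, 99, 99, 99, 100, 100, 100, 100, 100, 100, 100, 100, 99, 100, 100, 100, 99, 100, 100, 100, 100, 100, 100, 100, 98, 84, 48, 13, -2, -8, -14, -16, -16, -16, -16, -15, -15, -15, -14]
col 314 rows 138-180 [183, 182, 177, 163, 156, 155, 154, 156, 189, 238, 246, 246, 242, 217, 178, 112, 64, 60, 62, 62, 62, 61, 61, 61, 61, 61, 61, 61, 61, 61, 64, 80, 97, 101, 101, 101, 101, 101, 101, 101, 101, 101]
col 297 [182, 182, 172, 138, 127, 135, 145, 151, 184, 236, 244, 244, 241, 230, 222, 225, 227, 228, 226, 226, 228, 230, 231, 232, 232, 229, 228, 228, 227, 227, 226, 222, 216, 208, 198, 191, 183, 177, 168, 160, 152, 147, 136, 129, 121, 112, 108, 105, 103, 102, 102, 102, 101, 102, 102, 102, 102, 102, 102, 102, 102, 102, 102, 99, 110, 146, 179, 228, 243, 245, 245, 245, 245, 245, 245, 245, 245, 245, 245, 245, 245, 245, 245, 245, 245, 245, 245, 245, 246, 245, 245, 245, 246, 246, 245, 246, 245, 245, 245, 245, 245, 246]
```

Measured against the mouth, the foot sits about 2 mm short in tool x, and lateral alignment is within 1 mm (s ≈ +8 mm confirmed). I approach to 10 mm above the mouth with those corrections.

```bash
python3 -m pendant '[[[0.08,-0.01,0.5],[0,0.04,-0.02],0],[[0.16,-0.02,1],[0,0.08,-0.02],0],[[0.16,-0.02,1.6],[0,0.08,-0.02],0],[[0.16,-0.02,1.6],[0,0.08,-0.02],0],[[0.16,-0.02,1.6],[0,0.08,-0.02],0]]'
python3 - <<'E'
from h import *
rows(footpose(.01,a=.002),TT)
c=snapshot("wrist");save(c,"w5.png")
f=c["frame"].astype(int)
P,R,_=state()
for x in (.028,-.028):
  for y in (-.012,.012): print("mod",px(c,P+R.apply([x-.002,y,.0435])).round(1),px(c,P+R.apply([x-.002,y,-.0595])).round(1))
for x,y in [(.035,.019),(.035,-.019),(-.035,-.019)]+[(.02925,.01325),(.02925,-.01325)]:
    q=C0+C.apply(np.array([-.0178,.008,.139])+x*np.array([.9004,0,.435])+[0,y,0]);print("mouth",x,y,px(c,q).round(1))
print("rows col314",f[125:185,308:322].mean((1,2)).round().astype(int).tolist())
for r in (135,140,145,150,155,160,165,170): print(r,f[r,284:346].mean(1).round().astype(int).tolist())
E
```

```text
time_s: 12.5
ee_pos: [0.582, 0.1831, 0.1911]
tcp_rot: [3.011, -0.28, 0.693]
ft_force: [0.1, 0.4, -0.7]
width: 0.258
grasp_force: 39.9
shift [-0.011, 0.035, 0.043] turn [-0.027, -0.018, 0.001]
mod [170.4 299. ] [207.3 288. ]
mod [170.3 330.7] [207.3 341.3]
mod [240.  299.9] [317.1 290.4]
mod [240. 330.] [317.1 339.3]
mouth 0.035 0.019 [159.4 292.9]
mouth 0.035 -0.019 [159.4 340.9]
mouth -0.035 -0.019 [242.5 339.5]
mouth 0.02925 0.01325 [166.6 300.2]
mouth 0.02925 -0.01325 [166.6 333.6]
rows col314 [139, 138, 137, 136, 136, 138, 141, 145, 146, 145, 143, 139, 127, 111, 106, 121, 158, 179, 182, 182, 182, 182, 182, 182, 182, 177, 166, 158, 155, 154, 154, 153, 153, 154, 178, 228, 243, 245, 242, 228, 207, 179, 123, 77, 82, 99, 102, 101, 102, 101, 102, 101, 101, 102, 102, 102, 102, 102, 102, 102]
135 [138, 139, 139, 139, 141, 140, 142, 142, 143, 145, 147, 145, 146, 147, 148, 148, 148, 148, 148, 147, 147, 149, 148, 148, 145, 146, 146, 145, 144, 143, 142, 143, 143, 142, 140, 142, 142, 140, 141, 141, 143, 143, 143, 143, 144, 144, 145, 145, 146, 145, 146, 147, 147, 148, 147, 146, 146, 146, 147, 
[... 1504 characters left out ...]
 229, 228, 224, 219, 218, 218, 218, 217, 217, 217, 216, 210, 181, 137, 115, 113, 113]
165 [106, 113, 139, 161, 167, 167, 169, 168, 180, 220, 241, 243, 240, 231, 215, 207, 208, 209, 214, 217, 217, 217, 215, 214, 212, 211, 210, 204, 197, 196, 196, 200, 203, 206, 208, 214, 220, 225, 226, 225, 224, 222, 219, 219, 219, 221, 224, 225, 225, 225, 226, 229, 235, 242, 245, 245, 241, 215, 146, 116, 114, 112]
170 [105, 115, 144, 171, 175, 176, 176, 176, 185, 219, 241, 246, 246, 241, 215, 149, 114, 105, 104, 101, 104, 112, 118, 119, 119, 118, 111, 99, 95, 94, 94, 92, 95, 94, 95, 94, 94, 95, 94, 102, 112, 117, 117, 116, 112, 105, 99, 90, 96, 134, 179, 208, 225, 238, 242, 244, 240, 214, 146, 117, 120, 130]
```

```bash
python3 -m pendant '[[[-0.02,0.05,0],[-0.03,-0.02,0],0],[[-0.02,0.05,0],[-0.03,-0.02,0],0],[[-0.02,0.05,0],[-0.03,-0.02,0],0]]'
cat > m.py <<'E'
from h import *
rows(footpose(.01,a=.0015),TT)
c=snapshot("wrist");f=c["frame"].astype(int)
P,R,_=state()
print("mod pred",px(c,P+R.apply([.0265,-.012,.0435])).round(1),px(c,P+R.apply([.0265,.012,.0435])).round(1))
print("mouth pred",[px(c,C0+C.apply(np.array([-.0178,.008,.139])+.035*np.array([.9004,0,.435])+[0,y,0])).round(1).tolist() for y in(.019,-.019)])
print("rows",f[150:180,308:322].mean((1,2)).round().astype(int).tolist())
for r in (165,): print(r,f[r,284:348].mean(1).round().astype(int).tolist())
for r in (174,178): print(r,(f[r,284:348,0]-f[r,284:348,2]).round().astype(int).tolist())
E
python3 m.py
```

```text
time_s: 12.92
ee_pos: [0.5808, 0.1826, 0.1901]
tcp_rot: [3.01, -0.278, 0.687]
ft_force: [0.0, 1.0, -2.3]
width: 0.254
grasp_force: 39.9
shift [0.023, 0.014, 0.029] turn [0.002, 0.008, 0.017]
mod pred [169.7 299.5] [169.6 331.3]
mouth pred [[157.3, 291.8], [157.3, 340.1]]
rows [158, 156, 155, 154, 153, 153, 154, 178, 228, 243, 245, 243, 232, 209, 178, 118, 66, 53, 57, 76, 97, 102, 102, 101, 102, 101, 101, 101, 101, 102]
165 [112, 140, 163, 169, 167, 167, 168, 179, 216, 237, 242, 241, 233, 214, 192, 174, 153, 138, 135, 144, 162, 177, 178, 178, 176, 158, 129, 106, 95, 93, 102, 110, 114, 112, 114, 113, 116, 115, 132, 158, 171, 170, 171, 168, 156, 142, 138, 144, 161, 191, 212, 227, 240, 244, 244, 240, 215, 148, 119, 121, 128, 130, 132, 134]
174 [-12, -19, -22, -23, -22, -22, -21, -19, -14, -6, -4, -4, -1, 24, 63, 96, 98, 98, 98, 98, 99, 99, 99, 97, 98, 99, 99, 99, 99, 99, 99, 98, 97, 99, 99, 98, 99, 97, 99, 100, 100, 99, 100, 99, 99, 99, 95, 66, 24, -1, -8, -6, -5, -4, -5, -6, -11, -13, -14, -14, -15, -16, -14, -15]
178 [-13, -17, -22, -22, -22, -20, -22, -20, -14, -6, -4, 0, 24, 66, 98, 102, 100, 100, 102, 100, 100, 102, 101, 101, 102, 100, 101, 101, 101, 102, 101, 101, 101, 101, 101, 101, 100, 99, 101, 99, 100, 101, 101, 101, 100, 101, 102, 99, 80, 40, 3, -9, -5, -4, -5, -6, -11, -13, -14, -15, -14, -15, -13, -13]
```

```bash
python3 -m pendant '[[[0.02,0.035,0],[0,0,0],0],[[0.02,0.035,0.1],[0,0,0],0],[[0.02,0.035,0.2],[0,0,0],0],[[0.02,0.035,0.3],[0,0,0],0],[[0.02,0.035,0.4],[0,0,0],0],[[0.02,0.035,0.5],[0,0,0],0],[[0.02,0.035,0.5],[0,0,0],0]]'
python3 - <<'E'
from h import *
rows(footpose(0,a=.0015),TT)
o=state()[2]; print(TT.inv().apply(o["ft_force"]),o["wrist_torque"],o["width"])
E
```

```text
time_s: 13.85
ee_pos: [0.5875, 0.1799, 0.1764]
tcp_rot: [3.009, -0.278, 0.686]
ft_force: [0.0, 0.5, -2.9]
width: 0.254
grasp_force: 39.9
shift [0.008, -0.033, -0.152] turn [0.009, 0.013, 0.015]
[-1.30402363 -0.52162265  2.55270687] [ 0.14617419  0.8260624  -0.03894554] 0.25369828036451164
```

No contact force with the foot about 4.5 mm below the rim plane, so it has entered. I continue.

```bash
python3 -m pendant '[[[0,0,0.15],[0,0,0],0],[[0,0,0.3],[0,0,0],0],[[0,0,0.45],[0,0,0],0],[[0,0,0.6],[0,0,0],0],[[0,0,0.75],[0,0,0],0],[[0,0,0.9],[0,0,0],0],[[0,0,0.9],[0,0,0],0]]'
python3 - <<'E'
from h import *
rows(footpose(-.03,a=.0015),TT)
o=state()[2]; print(TT.inv().apply(o["ft_force"]),o["wrist_torque"],o["width"])
c=snapshot("wrist");S=snapshot("side")
a=cv2.resize(np.ascontiguousarray(S["frame"][180:330,260:390,::-1]),(400,461),interpolation=3)
b=cv2.resize(np.ascontiguousarray(c["frame"][120:270,250:380,::-1]),(400,461),interpolation=3)
cv2.imwrite("pics/c6.png",np.hstack([a,b]))
E
```

```text
time_s: 14.72
ee_pos: [0.599, 0.1777, 0.152]
tcp_rot: [3.009, -0.278, 0.686]
ft_force: [-0.3, 0.5, -2.2]
width: 0.253
grasp_force: 39.9
shift [0.012, -0.035, -0.056] turn [0.01, 0.015, 0.016]
[-1.35775947 -0.46287867  1.8014065 ] [ 0.13562625  0.85198596 -0.01928122] 0.2528471085985888
```

View pics/c6.png

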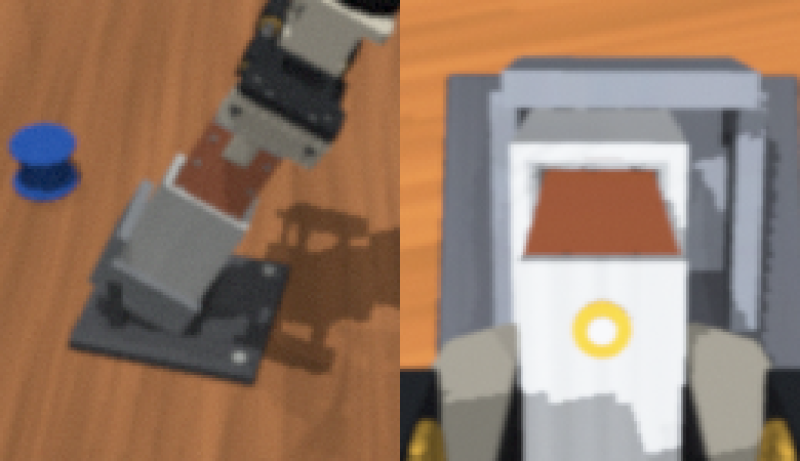

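The module is well inside the mouth (copper face centred between the rims, crop (600,200)) and force is low. I insert on until the fingertips near the rim.

```bash
python3 -m pendant '[[[0,0,0.2],[0,0,0],0],[[0,0,0.4],[0,0,0],0],[[0,0,0.6],[0,0,0],0],[[0,0,0.8],[0,0,0],0],[[0,0,0.95],[0,0,0],0],[[0,0,1.1],[0,0,0],0],[[0,0,1.1],[0,0,0],0]]'
python3 - <<'E'
from h import *
rows(footpose(-.066,a=.0015),TT)
o=state()[2]; print(TT.inv().apply(o["ft_force"]),o["wrist_torque"],o["width"])
E
```

```text
time_s: 15.7
ee_pos: [0.6131, 0.1751, 0.1223]
tcp_rot: [3.009, -0.278, 0.686]
ft_force: [-0.1, 0.4, -2.1]
width: 0.254
grasp_force: 39.9
shift [0.011, -0.035, 0.046] turn [0.009, 0.014, 0.015]
[-1.10629857 -0.36160555  1.83933715] [ 0.07053222  0.80644226 -0.01630789] 0.2539857317126803
```

```bash
python3 -m pendant '[[[0,0,0],[0,0,0],0.7],[[0,0,0],[0,0,0],0.7],[[0,0,0],[0,0,0],0.7],[[0,0,0],[0,0,0],0.7],[[0,0,-0.7],[0,0,0],0.7],[[0,0,-1.4],[0,0,0],0.7],[[0,0,-1.8],[0,0,0],0.7],[[0,0,-1.8],[0,0,0],0],[[0,0,-1.8],[0,0,0],0],[[0,0,-1.8],[0,0,0],0]]'
python3 -m pendant '[[[0,0,0],[0,0,0],0],[[0,0,0],[0,0,0],0],[[0,0,0],[0,0,0],0],[[0,0,0],[0,0,0],0],[[0,0,0],[0,0,0],0]]'
python3 - <<'E'
from h import *
S=snapshot("side");c=snapshot("wrist")
b=cv2.resize(np.ascontiguousarray(c["frame"][100:300,220:420,::-1]),(400,400),interpolation=3)
a=cv2.resize(np.ascontiguousarray(S["frame"][180:330,260:390,::-1]),(347,400),interpolation=3)
cv2.imwrite("pics/c7.png",np.hstack([a,b]))
print(TT.inv().apply(state()[0]-footpose(0,L=0,a=0)),px(c,footpose(.015,L=0)),px(S,footpose(.015,L=0)))
E
```

```text
time_s: 16.95
ee_pos: [0.5899, 0.1793, 0.1706]
tcp_rot: [3.009, -0.279, 0.686]
ft_force: [-0.1, -0.9, -0.1]
width: 0.423
grasp_force: 0.0
time_s: 17.58
ee_pos: [0.5901, 0.1796, 0.1713]
tcp_rot: [3.009, -0.278, 0.687]
ft_force: [-0.3, 0.1, 0.4]
width: 0.001
grasp_force: 0.0
[ 0.00140871  0.00084787 -0.03522748] [213.94559739 314.20452651] [237.66294494 330.81453967]
```

View pics/c7.png

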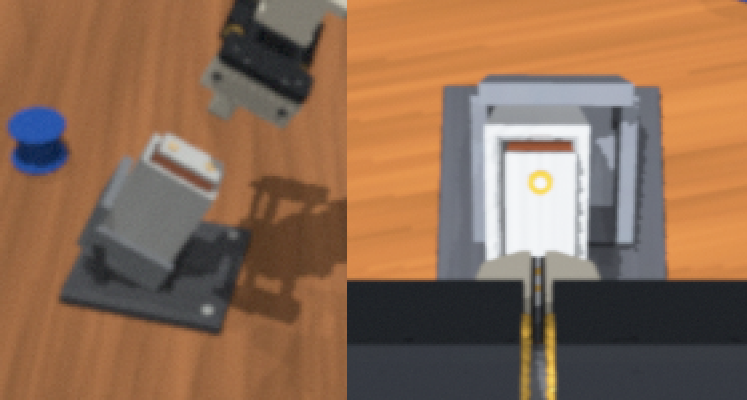

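The module rests on the connector with the top about 15 mm out of the mouth (side crop (185,155)), and the shut fingers are centred over it. I press down along the axis.

```bash
python3 -m pendant '[[[0,0,0.5],[0,0,0],0],[[0,0,0.9],[0,0,0],0],[[0,0,1.2],[0,0,0],0],[[0,0,1.4],[0,0,0],0],[[0,0,1.5],[0,0,0],0],[[0,0,1.6],[0,0,0],0],[[0,0,1.65],[0,0,0],0],[[0,0,1.65],[0,0,0],0]]'
python3 -c "
from h import *
o=state()[2];print(TT.inv().apply(state()[0]-footpose(0,L=0)),TT.inv().apply(o['ft_force']))"
```

```text
time_s: 18.68
ee_pos: [0.6113, 0.1757, 0.1268]
tcp_rot: [3.01, -0.278, 0.687]
ft_force: [-0.3, 0.7, -0.2]
width: 0.005
grasp_force: 0.0
[0.0013977  0.00082228 0.01422577] [-0.45222051 -0.68723113  0.01446441]
```

```bash
python3 -m pendant '[[[0,0,0.04],[0,0,0],0],[[0,0,0.08],[0,0,0],0],[[0,0,0.12],[0,0,0],0],[[0,0,0.16],[0,0,0],0],[[0,0,0.16],[0,0,0],0]]'
python3 -c "
from h import *
o=state()[2];print(TT.inv().apply(state()[0]-footpose(0,L=0)),TT.inv().apply(o['ft_force']))"
```

```text
time_s: 19.3
ee_pos: [0.6132, 0.1751, 0.1223]
tcp_rot: [3.009, -0.278, 0.687]
ft_force: [0.9, 0.4, -0.7]
width: 0.006
grasp_force: 0.0
[0.00126162 0.00098816 0.01920923] [ 0.449871   -0.60114708  1.01000503]
```

```bash
python3 -m pendant '[[[0,0,0.04],[0,0,0],0],[[0,0,0.08],[0,0,0],0],[[0,0,0.12],[0,0,0],0],[[0,0,0.16],[0,0,0],0],[[0,0,0.16],[0,0,0],0]]'
python3 -c "
from h import *
o=state()[2];print(TT.inv().apply(state()[0]-footpose(0,L=0)),TT.inv().apply(o['ft_force']))"
```

```text
time_s: 19.92
ee_pos: [0.6154, 0.175, 0.1184]
tcp_rot: [3.01, -0.278, 0.688]
ft_force: [-1.7, 0.5, 4.0]
width: 0.002
grasp_force: 2.5
[0.00153705 0.00069074 0.02358823] [ 0.13632232 -0.22564254 -4.36117052]
```

Contact. I push on gradually.

```bash
python3 -m pendant '[[[0,0,0.04],[0,0,0],0],[[0,0,0.08],[0,0,0],0],[[0,0,0.12],[0,0,0],0],[[0,0,0.16],[0,0,0],0],[[0,0,0.2],[0,0,0],0],[[0,0,0.2],[0,0,0],0]]'
python3 -c "
from h import *
o=state()[2];print(TT.inv().apply(state()[0]-footpose(0,L=0)),TT.inv().apply(o['ft_force']))"
```

```text
time_s: 20.68
ee_pos: [0.6174, 0.1751, 0.1145]
tcp_rot: [3.012, -0.279, 0.688]
ft_force: [-11.7, 0.5, 17.5]
width: 0.006
grasp_force: 10.5
[0.00160963 0.00023072 0.02801794] [ -2.81220848   1.65451809 -20.75807704]
```

```bash
python3 -m pendant '[[[0,0,0.04],[0,0,0],0],[[0,0,0.08],[0,0,0],0],[[0,0,0.08],[0,0,0],0]]'
python3 -c "
from h import *
o=state()[2];print(TT.inv().apply(state()[0]-footpose(0,L=0)),TT.inv().apply(o['ft_force']))
S=snapshot('side');print(mark_of('side','module')[:1],[px(S,footpose(-d,L=0)).round(1).tolist() for d in (.09,.098)])"
```

```text
time_s: 21.05
ee_pos: [0.6179, 0.1759, 0.1145]
tcp_rot: [3.015, -0.279, 0.688]
ft_force: [-23.3, 1.9, 36.7]
width: 0.005
grasp_force: 21.1
[ 0.00190808 -0.00066639  0.02814835] [ -4.92612249   2.41119653 -43.17611829]
[] [[264.8, 312.5], [266.7, 311.2]]
```

The force rose from 21 N to 43 N with no further motion, about 8 mm after first contact, so this is the hard stop. I retreat and verify numerically.

```bash
python3 -m pendant '[[[0,0,-0.5],[0,0,0],0],[[0,0,-1.5],[0,0,0],0],[[0,0,-3],[0,0,0],0],[[0,0,-4.5],[0,0,0],0],[[0,0,-4.5],[0,0,0],0]]'
python3 - <<'E'
from h import *
c=snapshot("wrist");f=c["frame"].astype(int)
U=np.array([.9004,0,.435])
E=lambda x,h,s=.008,y=0:px(c,C0+C.apply(np.array([-.0178,s+y,.139])+x*U)+AX*h).round(1).tolist()
print("state",TT.inv().apply(state()[0]-footpose(0,L=0)))
print("rim",E(.035,0),"inner",E(.02925,0),"modtop h=15",E(.028,.015),E(.0267,.015),"h=7",E(.028,.007),E(.0267,.007))
print("width h15",E(0,.015,y=.012),E(0,.015,y=-.012),"h7",E(0,.007,y=.012),E(0,.007,y=-.012))
r0=int(E(.035,0)[0]);cc=int(E(.035,0)[1])
for r in range(r0-5,r0+35): print(r,f[r,cc-6:cc+3].mean(0).round().astype(int).tolist(),end=" ")
S=snapshot("side");print();print([(n,[ (a["location"],round(a["score"],2)) for a in mark_of(n,"module")[:1]]) for n in("side","wrist")],E(0,-.098),E(0,-.09))
g=S["frame"].astype(int)
for h in (.007,.015): print(h,[px(S,C0+C.apply(np.array([-.0178,.008+y,.139])+x*U)+AX*h).round(1).tolist() for x,y in ((.028,.012),(.028,-.012),(-.028,-.012),(-.028,.012))])
print("copper px side:", [(r,[int(k) for k in np.where((g[r,300:350,0]-g[r,300:350,2]>35)&(g[r,300:350].sum(1)<330))[0]+300]) for r in range(228,254,2)])
E
```

```text
time_s: 21.78
ee_pos: [0.5621, 0.1866, 0.2346]
tcp_rot: [3.011, -0.276, 0.694]
ft_force: [-0.2, 0.5, 0.1]
width: 0.007
grasp_force: 0.0
state [ 1.57434609e-03 -9.81473714e-05 -1.03338551e-01]
rim [153.6, 316.6] inner [159.7, 316.6] modtop h=15 [163.3, 316.6] [164.7, 316.6] h=7 [162.1, 316.6] [163.5, 316.6]
width h15 [193.8, 303.4] [193.8, 329.7] h7 [191.8, 303.7] [191.9, 329.3]
148 [154, 158, 165] 149 [149, 152, 156] 150 [148, 151, 154] 151 [148, 150, 154] 152 [148, 150, 153] 153 [163, 166, 170] 154 [208, 212, 217] 155 [236, 239, 242] 156 [241, 244, 246] 157 [238, 241, 243] 158 [223, 225, 228] 159 [184, 184, 187] 160 [149, 133, 130] 161 [127, 87, 73] 162 [142, 93, 74] 163 [180, 161, 157] 164 [232, 232, 235] 165 [241, 243, 245] 166 [241, 243, 245] 167 [241, 243, 245] 168 [241, 243, 245] 169 [241, 242, 242] 170 [241, 236, 222] 171 [243, 233, 190] 172 [244, 231, 176] 173 [245, 234, 194] 174 [245, 238, 211] 175 [245, 238, 213] 176 [245, 237, 208] 177 [245, 233, 188] 178 [244, 231, 178] 179 [244, 236, 210] 180 [242, 242, 241] 181 [241, 243, 245] 182 [241, 243, 246] 183 [241, 243, 245] 184
[... 415 characters left out ...]
 343, 344, 345, 346, 347, 348]), (230, [300, 301, 302, 303, 324, 325, 326, 327, 338, 339, 340, 341, 342, 343, 344, 345, 346, 347, 348, 349]), (232, [300, 301, 302, 303, 326, 327, 331, 338, 339, 340, 341, 342, 343, 344, 345, 346, 347, 348, 349]), (234, [300, 301, 302, 303, 338, 339, 340, 341, 342, 343, 344, 345, 346, 347, 348]), (236, [300, 301, 308, 340, 341, 342, 343, 344, 345, 346, 347]), (238, [300, 301, 302, 340, 341, 342, 343, 344, 345, 346, 347, 348]), (240, [300, 301, 302, 318, 319, 343, 344, 345, 346, 348]), (242, [300, 302, 321, 322, 344, 345]), (244, [300, 301, 302, 325, 326]), (246, [300, 301, 329, 345, 346]), (248, [332, 333, 344]), (250, [336, 337, 344, 345]), (252, [343, 344])]
```

```bash
python3 - <<'E'
from h import *
old=cv2.imread("pics/c7.png")[:,:347]
g=snapshot("side")["frame"][180:330,260:390,::-1]
new=cv2.resize(np.ascontiguousarray(g),(347,400),interpolation=3)
og,ng=[cv2.cvtColor(i,6) for i in(old,new)]
t=og[132:172,150:218]   # panel region
r=cv2.matchTemplate(ng[110:200,130:240],t,5);_,m,_,l=cv2.minMaxLoc(r);print("panel shift px",(l[0]+130-150)/2.669,(l[1]+110-132)/2.667,m)
t=og[200:290,60:200];r=cv2.matchTemplate(ng[180:310,40:220],t,5);_,m,_,l=cv2.minMaxLoc(r);print("case shift",(l[0]+40-60)/2.669,(l[1]+180-200)/2.667,m)
# copper thickness on y face along case axis direction in both
for n,i in(("old",old),("new",new)):
    i=i.astype(int);k=(i[:,:,2]-i[:,:,0]>35)
    print(n,[int(k[140:215,c].sum()) for c in range(160,210,6)])
E
```

```text
panel shift px -1.1240164855751218 1.124859392575928 0.8890109658241272
case shift 0.0 0.0 0.9964122772216797
old [8, 8, 18, 13, 13, 15, 19, 20, 36]
new [2, 7, 14, 9, 11, 14, 20, 23, 37]
```

The image comparison suggests only about 4–5 mm of travel, possibly a jam. I go back down slightly re-centred and feel where contact is.

```bash
python3 -m pendant '[[[-0.05,0,1.5],[0,0,0],0],[[-0.05,0,3],[0,0,0],0],[[-0.05,0,3.8],[0,0,0],0],[[-0.05,0,4.1],[0,0,0],0],[[-0.05,0,4.25],[0,0,0],0],[[-0.05,0,4.3],[0,0,0],0],[[-0.05,0,4.3],[0,0,0],0]]'
python3 -m pendant '[[[0,0,0.05],[0,0,0],0],[[0,0,0.05],[0,0,0],0]]'
python3 -c "
from h import *
o=state()[2];print(TT.inv().apply(state()[0]-footpose(0,L=0)),TT.inv().apply(o['ft_force']))"
python3 -m pendant '[[[0,0,0.05],[0,0,0],0],[[0,0,0.1],[0,0,0],0],[[0,0,0.1],[0,0,0],0]]'
python3 -c "
from h import *
o=state()[2];print(TT.inv().apply(state()[0]-footpose(0,L=0)),TT.inv().apply(o['ft_force']))"
```

```text
time_s: 22.9
ee_pos: [0.6151, 0.1753, 0.1159]
tcp_rot: [3.01, -0.278, 0.689]
ft_force: [-0.1, -0.4, 1.0]
width: 0.006
grasp_force: 0.0
time_s: 23.15
ee_pos: [0.6156, 0.1751, 0.1142]
tcp_rot: [3.01, -0.278, 0.688]
ft_force: [0.2, -1.0, -0.2]
width: 0.007
grasp_force: 0.0
[-0.00011368  0.00059679  0.027524  ] [0.21794455 0.97835793 0.33794899]
time_s: 23.52
ee_pos: [0.6162, 0.1754, 0.1138]
tcp_rot: [3.013, -0.279, 0.688]
ft_force: [-15.3, 0.7, 22.7]
width: 0.0
grasp_force: 13.1
[0.00022295 0.00013097 0.0280461 ] [ -3.75038379   2.18312538 -27.0520009 ]
```

Contact is again at the same TCP depth (28.0 mm), with a hard stop there. To settle whether this is home, I touch the case rim next to the module with the same fingertip. Home would be exactly 7 mm above the rim.

```bash
python3 -m pendant '[[[0,0,-0.4],[0,0,0],0],[[0,0,-0.8],[0,0,0],0],[[0.7,0,-0.8],[0,0,0],0],[[1.33,0,-0.8],[0,0,0],0],[[1.33,0,-0.3],[0,0,0],0],[[1.33,0,-0.05],[0,0,0],0],[[1.33,0,0.02],[0,0,0],0],[[1.33,0,0.02],[0,0,0],0]]'
python3 -c "
from h import *
o=state()[2];print(TT.inv().apply(state()[0]-footpose(0,L=0)),TT.inv().apply(o['ft_force']))"
python3 -m pendant '[[[0,0,0.03],[0,0,0],0],[[0,0,0.06],[0,0,0],0],[[0,0,0.06],[0,0,0],0]]'
python3 -c "
from h import *
o=state()[2];print(TT.inv().apply(state()[0]-footpose(0,L=0)),TT.inv().apply(o['ft_force']))"
```

```text
time_s: 24.52
ee_pos: [0.6519, 0.1679, 0.1273]
tcp_rot: [3.009, -0.278, 0.685]
ft_force: [0.5, 0.1, -0.6]
width: 0.006
grasp_force: 0.0
[0.03887465 0.00095334 0.03182339] [ 0.11341623 -0.20518882  0.74642761]
time_s: 24.9
ee_pos: [0.6533, 0.1678, 0.1264]
tcp_rot: [3.01, -0.278, 0.687]
ft_force: [-0.0, -0.4, -0.3]
width: 0.003
grasp_force: 0.0
[0.03972413 0.00078301 0.03315644] [-0.08775097  0.42632356  0.25386665]
```

```bash
for i in 1; do python3 -m pendant '[[[0,0,0.03],[0,0,0],0],[[0,0,0.06],[0,0,0],0],[[0,0,0.06],[0,0,0],0]]'; done
python3 -c "
from h import *
o=state()[2];print(TT.inv().apply(state()[0]-footpose(0,L=0)),TT.inv().apply(o['ft_force']))"
python3 -m pendant '[[[0,0,0.03],[0,0,0],0],[[0,0,0.06],[0,0,0],0],[[0,0,0.06],[0,0,0],0]]'
python3 -c "
from h import *
o=state()[2];print(TT.inv().apply(state()[0]-footpose(0,L=0)),TT.inv().apply(o['ft_force']))"
```

```text
time_s: 25.28
ee_pos: [0.6541, 0.1676, 0.1249]
tcp_rot: [3.01, -0.278, 0.687]
ft_force: [-0.6, 0.5, 1.5]
width: 0.007
grasp_force: 0.9
[0.03976819 0.00079096 0.03490564] [ 0.02494481 -0.38452452 -1.67634374]
time_s: 25.65
ee_pos: [0.6542, 0.1677, 0.1246]
tcp_rot: [3.011, -0.279, 0.687]
ft_force: [-9.3, 0.3, 13.5]
width: 0.007
grasp_force: 7.7
[0.03978129 0.00071979 0.03520143] [ -2.39371433   1.38881355 -16.09469907]
```

The rim is at 34.9 mm and the module top at 27.9 mm. That is a 7.0 mm protrusion, so the module is fully home. I retreat and hand in.

```bash
python3 -m pendant '[[[0,0,-0.5],[0,0,0],0],[[0,0,-2],[0,0,0],0],[[0,0,-3.5],[0,0,0],0],[[0,0,-4],[0,0,0],0],[[0,0,-4],[0,0,0],0],[[0,0,-4],[0,0,0],0]]'
python3 -c "
from plant import job_done
print(job_done())"
```

```text
time_s: 26.4
ee_pos: [0.6031, 0.177, 0.2297]
tcp_rot: [3.009, -0.278, 0.684]
ft_force: [-0.3, -0.2, -0.3]
width: 0.005
grasp_force: 0.0
the job is handed in; nothing more can be done
None
```

The module is pressed fully home in the case (its top measured 7.0 mm above the rim by touch, as specified), the gripper is withdrawn clear, and the job was handed in after 26.4 s of the 56 s allowed; no verdict came back.

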